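# Catch the honey jar from the dispenser

## Task

At the breakfast counter, press the honey dispenser's black paddle fully down with one fingertip so that it kicks a jar out onto the chute, and stop the jar on the chute with the other finger before it slides off the end. Do not pinch or lift the jar, and leave the other things on the counter alone. Finish holding like that: the paddle still down under one finger and the jar resting against the other.

Things in the scene. Friction and masses are not known exactly. Their poses are not given: they have to be found in the camera images.
- dispenser: Steel honey-jar dispenser, fixed. Origin on the counter under the middle of the chute's upper edge; x points horizontally down the chute, y across it to the paddle, z up. Behind (x -120 to 0) a clear-sided hood and jar magazine, 62 wide, 178 high. The paddle's post stands beside the chute: x 54 to 110, y 37 to 87, 56 high.
- paddle_top (a point): Centre of the upper face of the black push paddle, a level plate 44 (dispenser x) by 36 (y) at dispenser x = 82, y = 62; 74 above the counter when up, 62 when fully down. Straight across from chute_stop: one finger can stand on it while the other stands in the chute.
- paddle (a joint): How far the paddle is pressed, m: 0 up, 0.012 fully down. Spring: 1.5 N at first, 4 N at the bottom, then a hard stop; it comes up when let go. It drives a kicker that moves 3 mm for each mm of the paddle; the jar tips onto the chute near the end of the stroke, about 9 mm down.
- chute_stop (a point): Point on the chute's floor, on its centre line, straight across from the paddle (dispenser x = 82, y = 0), 47 above the counter. A fingertip in the channel here, 8 to 20 mm above this point, stops the jar. The fingers are then 62 apart, centre to centre; level with a fully pressed paddle is 15 above this point.
- jar: Small round honey jar with a steel lid, 47 diameter, 30 high, about 70 g; origin at the centre of its underside, z up. It starts upright on a level seat inside the hood, 28 mm behind the chute's upper edge and 80 above the counter.
- spare_jar: Another jar of the same kind (47 diameter, 30 high) standing on the counter beside the chute, on the side away from the paddle; leave it alone. Origin at the centre of its underside.
- mug: White ceramic mug, 82 diameter, 92 high, handle at its +y side, on the counter; leave it alone. Origin at the centre of its underside.
- shaker: Steel shaker, 42 diameter, 86 high, on the counter beside the hood, on the side away from the paddle; leave it alone. Origin at the centre of its underside.
- chute_end (a point): Middle of the chute's open lower end, dispenser x = 140, 23 above the counter. The polished chute falls straight at 22 degrees from 80 high at x = 0; its channel is 54 wide (y -27 to 27) between walls 4 thick, 16 above the floor. A jar on it slides off this end within half a second unless something stands in its way.

How it is judged:
By the outcome, as a careful person would: the job done as asked, in the order asked, and still so for the second after the job is handed in, while the arm keeps its last pose, push and grip.
It also fails if it takes over 32 s, if anything falls off the work surface, if the arm or the gripper's body presses on something with over 40 N, if the wrist force passes 120 N, or if a joint passes its speed limit or range.

## Robot

A 6-joint arm with a two-finger parallel gripper is mounted at the origin on the work surface. World frame = base frame: x ahead of the robot, y to its left, z up, the work surface at z = 0. Lengths are in m, angles in rad, forces in N, time in s.
With the tool pointing down it reaches from about 0.225 to 0.875 m from the base axis. Payload 3.4 kg.
Tool frame: the origin (TCP) lies at the very end of the fingers, on their centre line; the grasp point (between the pads) lies 19 mm behind it; z points along the fingers, y is the direction in which the jaws open and shut (so a half turn about z gives the same grasp; the last joint's range is limited). The gripper opens to 85 mm and grips with 20 to 120 N. Pads are 22 mm wide; open, the fingers measure 114 mm over their backs; the gripper's body (76 mm by 85 mm) begins 54 mm behind the grasp point. The pads swing forward as they close: fully open they stand 13 mm farther back than shut.
Start: joints at [1.134, 0.276, 1.505, -0, 1.361, -0.121], TCP at [0.179, 0.547, 0.231] pointing down, gripper open.
Joint ranges: [-2.89, 2.89], [-0.75, 2.08], [0.22, 2.7], [-1.18, 4.32], [0.11, 2.71], [-2.7, 2.7]. Speed limits (rad/s): [2.57, 2.57, 3.14, 3.14, 3.14, 3.14].

## Interface

Orientations are given as a unit quaternion [w, x, y, z].
In Python, from rig import manip, viewer, job gives the robot as it stands.
- The arm moves only by the shell command python3 -m crank 'ROWS' [OPENING] [FORCE]. ROWS is JSON, a list of rows, each a list of 6 numbers: the shift along the tool's x, y, z in m, then the turn, a rotation vector about the tool's x, y, z in degrees. In form: [[dx, dy, dz, rx, ry, rz], ...]. A call has 1 to 20 rows; each row is the pose to reach, as a shift and turn from the pose measured when the call began, along the tool's axes at that moment; what a row does not reach only later rows make up. A row lasts 1/8 s, in which the tool goes at most 62.5 mm and 10.7 degrees, less where a joint would pass 70% of its speed; a pose out of reach is approached as far as the arm can. A call with a gripper value outside its range is refused whole. OPENING is the opening, from 0 (shut) to 1 (fully open), set as the call begins (- or left out, the last holds). The fingers move at their own pace and stop on an object; FORCE is the grip in N (left out, the last holds). Time passes only in rows, so rows that repeat a pose let the fingers close. It gives the time, the measured TCP pose, the force and the opening at its end, in the units of the state.
- manip.get_state(): the state, without advancing time (a new reading comes with each control period).
- viewer.get_image(name): name is "scene" or "side" or "wrist"; returns a dict with "frame" (384x512x3 uint8, blue, green, red), "range_z" (384x512 float32, m along the optical axis (not along the pixel's ray), 0 where there is no reading), "intrinsics" (3x3 intrinsics, pixels), "world_from_camera" (4x4, takes a point from camera to world coordinates); the wrist camera has in their place "mount" (4x4, takes a point from camera to tool coordinates, whose origin is the TCP and whose axes are the flange's). Camera axes: x right, y up, looking along -z (the intrinsics and any distortion apply to the point x, -y, -z); pixel columns grow to the right and rows downward; lengths in m; the calibration is good to about 2 mm. A picture is of the moment at which its call begins: read the wrist's pose just before it.
- job.sign_off(): hands the job in, once; it reports no verdict.
The state is a dict: "clock": time; "qpos": joint angles; "qd": joint speeds; "effort": joint torques, N m; "position": TCP position; "ee_rot": TCP orientation; "contact_force": force on the tool from outside, world axes, zero at the start; "moment": the same for the moment, N m; "width": finger opening in m.
Only numpy, scipy, OpenCV 4.12 (cv2) and the standard library are available. Lean on these libraries where they do the work, as an engineer would, in place of code of your own. Each camera call takes 0.05 s, during which the arm holds its last target. There are 200 camera calls.

## Working session

There is one attempt and no reset: what is moved stays moved. The work goes in short steps, Python scripts to look and compute and a shell command to move; the robot and the scene stay as the last step left them, time stands still between calls to the robot, and variables do not carry over. Pictures are saved under pics/ and viewed, about 8 in all and at most 12, crops included, and the job is handed in when it is done.

```bash
mkdir -p pics; ls; python3 - <<'E'
from rig import manip, viewer
import cv2,numpy as np
s=manip.get_state(); print({k:np.round(v,3).tolist() for k,v in s.items()})
ims=[]
for n in("scene","side","wrist"):
    d=viewer.get_image(n); np.savez(f"pics/{n}0.npz",**d); cv2.imwrite(f"pics/{n}0.png",d["frame"])
    print(n,d["intrinsics"].round(1).tolist(),(d["range_z"]>0).mean(),[ (k,v.round(3).tolist()) for k,v in d.items() if k in("mount","world_from_camera")],list(d))
    ims.append(d["frame"])
E
```

```text
pics
{'clock': 0.0, 'qpos': [1.134, 0.277, 1.506, 0.0, 1.361, -0.121], 'qd': [-0.0, -0.0, 0.002, 0.001, -0.001, -0.0], 'effort': [-0.002, -41.677, -24.58, -0.0, 0.011, 0.0], 'position': [0.178, 0.546, 0.23], 'ee_rot': [-0.0, 0.157, 0.988, -0.001], 'contact_force': [0.034, -0.19, -0.378], 'moment': [0.026, -0.014, -0.026], 'width': 0.086}
scene [[441.4, 0.0, 256.9], [0.0, 441.4, 192.6], [0.0, 0.0, 1.0]] 0.9962107340494791 [('world_from_camera', [[-0.387, -0.714, 0.583, 1.202], [0.922, -0.294, 0.252, 0.329], [-0.009, 0.635, 0.772, 0.853], [0.0, 0.0, 0.0, 1.0]])] ['frame', 'range_z', 'intrinsics', 'world_from_camera']
side [[462.9, 0.0, 255.3], [0.0, 462.9, 184.1], [0.0, 0.0, 1.0]] 0.9961344401041666 [('world_from_camera', [[-0.9, 0.255, -0.353, 0.178], [-0.435, -0.556, 0.708, 0.92], [-0.015, 0.791, 0.611, 0.789], [0.0, 0.0, 0.0, 1.0]])] ['frame', 'range_z', 'intrinsics', 'world_from_camera']
wrist [[285.3, 0.0, 254.2], [0.0, 285.3, 191.7], [0.0, 0.0, 1.0]] 0.99603271484375 [('mount', [[-0.001, 0.947, 0.321, 0.082], [1.0, 0.001, 0.002, 0.001], [0.001, 0.321, -0.947, -0.142], [0.0, 0.0, 0.0, 1.0]])] ['frame', 'range_z', 'intrinsics', 'mount']
```

View pics/scene0.png

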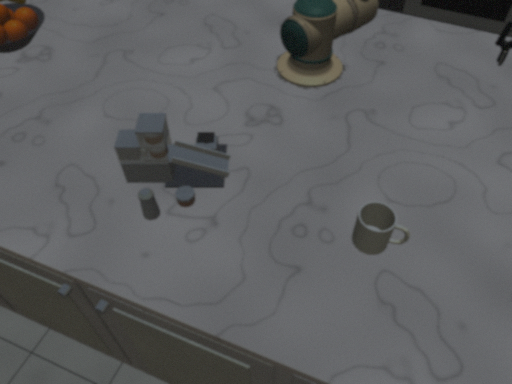

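View pics/side0.png

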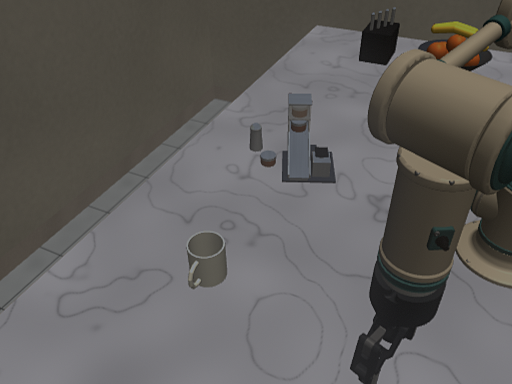

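The scene view shows the dispenser at about (175,155), with the chute running right to (228,165) and the paddle at (206,140). The spare jar is at (185,197), the shaker at (149,203) and the mug at (375,228). The side view shows the chute coming toward the camera at (300,150), with the paddle at (321,153).

```bash
cat > h.py <<'E'
import numpy as np,cv2
def world(d,T=None):
    K=d["intrinsics"];T=d["world_from_camera"] if T is None else T
    z=d["range_z"];v,u=np.mgrid[:z.shape[0],:z.shape[1]]
    p=np.stack([(u-K[0,2])/K[0,0]*z,-(v-K[1,2])/K[1,1]*z,-z],-1)
    return p@T[:3,:3].T+T[:3,3]
def ray(d,u,v,T=None):
    K=d["intrinsics"];T=d["world_from_camera"] if T is None else T
    r=T[:3,:3]@np.array([(u-K[0,2])/K[0,0],-(v-K[1,2])/K[1,1],-1]);return T[:3,3],r/np.linalg.norm(r)
def onplane(d,u,v,z,T=None):
    o,r=ray(d,u,v,T);return o+r*(z-o[2])/r[2]
E
python3 - <<'E'
from h import *
out=[]
for n,(x0,y0,x1,y1) in {"scene":(110,105,240,225),"side":(240,85,345,190)}.items():
    d=dict(np.load(f"pics/{n}0.npz"));P=world(d);f=d["frame"]
    c=f[y0:y1,x0:x1];out.append(cv2.resize(c,(395,395),interpolation=cv2.INTER_CUBIC))
    g=f.max(2)
    m=np.zeros_like(g);m[y0:y1,x0:x1]=(g[y0:y1,x0:x1]<40)
    k,l,st,ce=cv2.connectedComponentsWithStats(m)
    for i in range(1,k):
        if st[i,4]>15:
            q=P[l==i]; print(n,st[i].tolist(),ce[i].round(1),np.median(q,0).round(3),q.min(0).round(3),q.max(0).round(3))
    for z in (.062,.074): print(z)
    # high-level cluster: points above z>0.165 (hood top)
    w=P[y0:y1,x0:x1].reshape(-1,3); t=w[w[:,2]>.165]
    print("hood",len(t),t[:,2].max().round(3),np.median(t[:,2]).round(3),cv2.minAreaRect((t[:,:2]*1000).astype(np.float32)))
    # chute surface/walls
    t=w[(w[:,2]>.015)]
    print("all",cv2.minAreaRect((t[:,:2]*1000).astype(np.float32)))
    np.save(f"pics/{n}_w.npy",P)
cv2.imwrite("pics/crops.png",np.hstack(out))
E
```

```text
scene [198, 134, 15, 8, 95] [205.2 137.4] [ 0.495 -0.118  0.073] [ 0.477 -0.135  0.07 ] [1.202 0.329 0.853]
0.062
0.074
hood 691 0.853 0.177 ((894.0870971679688, 37.58628845214844), (844.4576416015625, 76.9101333618164), 38.19171905517578)
all ((811.755615234375, 98.13803100585938), (867.0877685546875, 266.0313720703125), 47.640167236328125)
side [315, 147, 12, 5, 18] [320.8 148.4] [ 0.495 -0.134  0.073] [ 0.478 -0.184  0.039] [ 0.529 -0.123  0.076]
side [315, 151, 13, 6, 18] [320.8 154.9] [ 0.484 -0.102  0.072] [ 0.468 -0.118  0.07 ] [ 0.507 -0.095  0.075]
0.062
0.074
hood 342 0.789 0.177 ((382.7039489746094, 343.5968017578125), (63.16862106323242, 1223.3365478515625), 20.80198097229004)
all ((369.605712890625, 301.9283142089844), (222.54855346679688, 1275.1453857421875), 27.153114318847656)
```

View pics/crops.png

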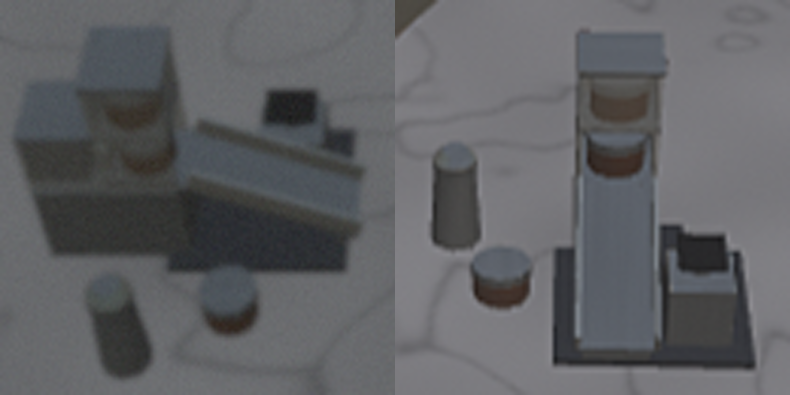

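The crops show the hood on the left with a jar on its seat, a clear chute, the black paddle on its post, and the spare jar and shaker on the far side. Next I'll get the chute axis and the first move.

```bash
cat > est.py <<'E'
from h import *
def frame(w,pad,verbose=True):
    """w Nx3 world pts near dispenser, pad = rough paddle xy. returns yaw, origin"""
    w=w[np.linalg.norm(w[:,:2]-pad,axis=1)<.16]
    yaw=np.pi/2
    for it in range(6):
        ex=np.array([np.cos(yaw),np.sin(yaw)]);ey=np.array([-ex[1],ex[0]])
        o=pad-.082*ex-.062*ey
        x=(w[:,:2]-o)@ex;y=(w[:,:2]-o)@ey
        m=(x>.02)&(x<.13)&(abs(y)<.020)&(abs(w[:,2]-(.08-x*np.tan(np.radians(22))))<.012)
        A=np.c_[w[m,:2],np.ones(m.sum())];c=np.linalg.lstsq(A,w[m,2],rcond=None)[0]
        yaw=np.arctan2(-c[1],-c[0])
    # walls: points 10..20mm above the floor plane
    h=w[:,2]-(.08-x*np.tan(np.radians(22)))
    q=(x>.02)&(x<.13)&(h>.011)&(h<.02)&(abs(y)<.04)
    print("n",m.sum(),"yaw",np.degrees(yaw).round(2),"tilt",np.degrees(np.arctan(np.hypot(c[0],c[1]))).round(2),"resid o",o.round(4),
      "wall y",np.percentile(y[q&(y<0)],[5,50,95]).round(4) if (q&(y<0)).any() else "",np.percentile(y[q&(y>0)],[5,50,95]).round(4) if (q&(y>0)).any() else "")
    print("floor z at (82,0)",(np.r_[pad-.062*ey,1]@c).round(4))
    return yaw,o
E
python3 - <<'E'
from est import *
pads=[]
for n,b in {"scene":(110,105,240,225),"side":(240,85,345,190)}.items():
    d=dict(np.load(f"pics/{n}0.npz"));P=world(d);f=d["frame"].max(2)
    m=(f<45)&(abs(P[...,2]-.074)<.006)&(abs(P[...,0]-.49)<.05)&(abs(P[...,1]+.115)<.05)
    q=P[m];r=cv2.minAreaRect((q[:,:2]*1000).astype(np.float32));print(n,m.sum(),np.round(q.mean(0),4),r)
    pad=np.array(r[0])/1000
    v,u=np.nonzero(m);pads.append((d,u.mean(),v.mean()))
    yaw,o=frame(P[d["range_z"]>0],pad)
(o1,r1),(o2,r2)=[ray(*p) for p in pads]
t=np.linalg.lstsq(np.c_[r1,-r2],o2-o1,rcond=None)[0];print("two-view paddle",(o1+t[0]*r1).round(4),(o2+t[1]*r2).round(4))
for p in pads: print(onplane(*p,.074).round(4))
# long wall edges: line yaw from the scene's hood top
for n in("scene","side"):
    d=dict(np.load(f"pics/{n}0.npz"));P=world(d);P[d["range_z"]==0]=9
    t=P[(abs(P[...,2]-.177)<.006)&(abs(P[...,0]-.55)<.1)&(abs(P[...,1]+.25)<.15)]
    print(n,"hoodtop",cv2.minAreaRect((t[:,:2]*1000).astype(np.float32)))
E
```

```text
scene 123 [ 0.4949 -0.1181  0.0732] ((493.7803649902344, -119.27992248535156), (34.54880905151367, 36.079586029052734), 25.82021141052246)
n 379 yaw 115.9 tilt 21.97 resid o [ 0.5854 -0.1659] wall y [-0.0307 -0.0262 -0.0215] [0.0268 0.0321 0.0388]
floor z at (82,0) 0.0447
side 107 [ 0.4889 -0.1169  0.0731] ((489.18914794921875, -117.25115203857422), (32.57663345336914, 46.74949645996094), 21.867904663085938)
n 492 yaw 113.01 tilt 22.0 resid o [ 0.5783 -0.1685] wall y [-0.0292 -0.0288 -0.0262] [0.0286 0.0301 0.0323]
floor z at (82,0) 0.0444
two-view paddle [ 0.4909 -0.1206  0.0687] [ 0.4903 -0.1216  0.0698]
[ 0.4957 -0.1176  0.074 ]
[ 0.4885 -0.1156  0.074 ]
scene hoodtop ((591.4450073242188, -200.27452087402344), (69.87079620361328, 64.12372589111328), 22.79086685180664)
side hoodtop ((588.06982421875, -197.05712890625), (63.17489242553711, 66.66090393066406), 20.863107681274414)
```

```bash
python3 -m crank '[[-0.132,-0.128,0,0,0,16],[-0.132,-0.128,0,0,0,16],[-0.132,-0.128,0,0,0,16],[-0.264,-0.257,0,0,0,32],[-0.264,-0.257,0,0,0,32],[-0.395,-0.385,0,0,0,49],[-0.395,-0.385,0,0,0,49],[-0.395,-0.385,0,0,0,49],[-0.527,-0.514,0,0,0,49],[-0.527,-0.514,0,0,0,49],[-0.527,-0.514,0,0,0,49],[-0.527,-0.514,0,0,0,49],[-0.527,-0.514,0,0,0,49],[-0.527,-0.514,0,0,0,49]]' 0.56 20
cat > look.py <<'E'
import sys
from rig import manip,viewer
from est import *
from scipy.spatial.transform import Rotation as R
tag=sys.argv[1]
s=manip.get_state();d=viewer.get_image("wrist")
T=np.eye(4);T[:3,:3]=R.from_quat(np.r_[s["ee_rot"][1:],s["ee_rot"][0]]).as_matrix();T[:3,3]=s["position"]
np.savez(f"pics/w{tag}.npz",T=T,**d);cv2.imwrite(f"pics/w{tag}.png",d["frame"])
W=T@d["mount"];P=world(d,W)
print(np.round(s["position"],4),"tool x yaw",np.degrees(np.arctan2(T[1,0],T[0,0])).round(2),"tilt",np.degrees(np.arccos(-T[2,2])).round(2),"F",np.round(s["contact_force"],2),"w",round(s["width"],4),"t",s["clock"])
f=d["frame"].max(2)
m=(f<50)&(abs(P[...,2]-.07)<.012)&(np.hypot(P[...,0]-.491,P[...,1]+.118)<.045)
m=cv2.morphologyEx(m.astype(np.uint8),cv2.MORPH_OPEN,np.ones((3,3)))
k,l,st,ce=cv2.connectedComponentsWithStats(m);i=1+st[1:,4].argmax()
v,u=np.nonzero(l==i);q=P[l==i];print("paddle px",st[i].tolist(),"z",np.percentile(q[:,2],[10,50,90]).round(4))
z=np.median(q[:,2])
g=np.array([onplane(d,a,b,z,W)[:2] for a,b in zip(u,v)])
r=cv2.minAreaRect((g*1000).astype(np.float32));print(r)
yaw,o=frame(P[d["range_z"]>0],np.array(r[0])/1000)
E
python3 look.py 1
```

```text
clock: 1.9
position: [0.519, -0.1056, 0.2307]
ee_rot: [-0.001, 0.553, 0.833, -0.001]
contact_force: [-0.1, 1.1, -0.1]
width: 0.0476
[ 0.519  -0.1056  0.2307] tool x yaw 112.87 tilt 0.14 F [-0.05  1.08 -0.12] w 0.0476 t 1.9Traceback (most recent call last):
  File "look.py", line 14, in <module>
    k,l,st,ce=cv2.connectedComponentsWithStats(m);i=1+st[1:,4].argmax()
                                                      ~~~~~~~~~~~~~~~^^
ValueError: attempt to get argmax of an empty sequence
```

View pics/w1.png

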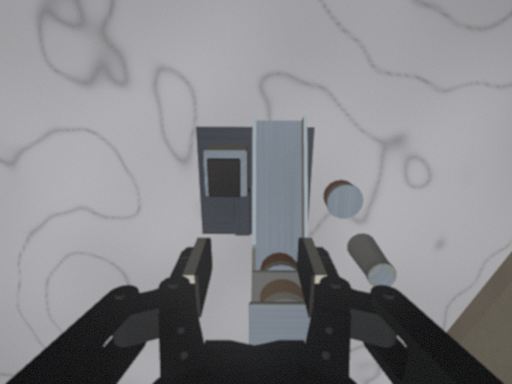

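The wrist view shows the paddle at about (224,178) on its post, and the chute at columns 255–303, rows 120–270. The jar is at (280,262), and the fingertips are at (205,245) and (308,245). The black mask came up empty, so I'll fix it.

```bash
python3 - <<'E'
from est import *
d=dict(np.load("pics/w1.npz"));W=d["T"]@d["mount"];P=world(d,W);f=d["frame"].max(2)
print(P[178,224].round(4),f[170:190:4,215:235:4].tolist(),f[140,220],f[155,215])
m=((f<55)).astype(np.uint8);m[:150]=0;m[205:]=0;m[:,:200]=0;m[:,250:]=0
k,l,st,ce=cv2.connectedComponentsWithStats(m);print(st[:5].tolist())
E
```

```text
[ 0.4898 -0.1214  0.0733] [[57, 54, 55, 53, 52], [50, 55, 51, 55, 51], [56, 55, 53, 55, 51], [53, 52, 54, 51, 54], [51, 52, 48, 53, 50]] 81 142
[[0, 0, 512, 384, 195895], [213, 159, 26, 5, 38], [208, 160, 4, 1, 4], [209, 163, 1, 1, 1], [213, 163, 1, 1, 1]]
```

```bash
sed -i 's/f<50/f<66/' look.py; sed 's/^s=manip.*/d=dict(np.load("pics\/w1.npz"));T=d["T"]/; /^T=np.eye/d; /^np.savez/d; /^print(np.round(s/d; /^from rig/d' look.py > off.py; cat >> off.py <<'E'
ex=np.array([np.cos(yaw),np.sin(yaw)]);ey=np.array([-ex[1],ex[0]])
# chute side edges per row, from depth profile: wall tops
X=(P[...,:2]-o)@ex;Y=(P[...,:2]-o)@ey;H=P[...,2]-(.08-X*np.tan(np.radians(22)))
L=[];Rr=[]
for v in range(130,225,5):
    k=np.nonzero((abs(Y[v])<.045)&(H[v]>.006)&(H[v]<.024)&(X[v]>.01)&(X[v]<.14))[0]
    if len(k): print(v,k.tolist(),X[v,k].mean().round(3),Y[v,k].round(3).tolist())
E
python3 off.py 1
```

```text
paddle px [208, 159, 32, 38, 1161] z [0.0728 0.0737 0.0746]
((489.3442687988281, -121.34114074707031), (33.5050048828125, 41.913272857666016), 22.844457626342773)
n 3397 yaw 112.17 tilt 22.05 resid o [ 0.5777 -0.1739] wall y [-0.0308 -0.0285 -0.0269] [0.0272 0.0293 0.0384]
floor z at (82,0) 0.0466
130 [253, 254, 255, 302, 303, 304, 305, 306, 307] 0.131 [0.031, 0.029, 0.028, -0.027, -0.027, -0.027, -0.028, -0.029, -0.03]
135 [253, 254, 255, 303, 304, 305, 306, 307] 0.125 [0.031, 0.029, 0.028, -0.027, -0.027, -0.028, -0.03, -0.031]
140 [253, 254, 255, 303, 304, 305, 306, 307] 0.12 [0.03, 0.029, 0.028, -0.027, -0.027, -0.028, -0.03, -0.031]
145 [253, 254, 255, 303, 304, 305, 306, 307] 0.115 [0.03, 0.029, 0.028, -0.027, -0.027, -0.028, -0.03, -0.031]
150 [241, 242, 243, 244, 245, 246, 247, 253, 254, 255, 303, 304, 305, 306, 307] 0.109 [0.044, 0.043, 0.042, 0.04, 0.039, 0.038, 0.037, 0.03, 0.029, 0.028, -0.027, -0.027, -0.028, -0.03, -0.031]
155 [240, 241, 242, 243, 244, 245, 246, 247, 253, 254, 255, 303, 304, 305, 306, 307] 0.104 [0.045, 0.044, 0.043, 0.042, 0.04, 0.039, 0.038, 0.037, 0.
[... 1222 characters left out ...]
4, 255, 303, 304, 305, 306, 307] 0.062 [0.044, 0.03, 0.029, 0.028, -0.027, -0.027, -0.028, -0.029, -0.031]
200 [253, 254, 255, 303, 304, 305, 306, 307] 0.057 [0.03, 0.029, 0.027, -0.027, -0.027, -0.029, -0.029, -0.031]
205 [253, 254, 255, 303, 304, 305, 306, 307] 0.052 [0.03, 0.028, 0.027, -0.027, -0.027, -0.029, -0.03, -0.031]
210 [252, 253, 254, 255, 303, 304, 305, 306, 307] 0.047 [0.031, 0.03, 0.028, 0.027, -0.027, -0.027, -0.028, -0.03, -0.031]
215 [252, 253, 254, 255, 303, 304, 305, 306, 307] 0.041 [0.031, 0.029, 0.028, 0.027, -0.027, -0.027, -0.028, -0.03, -0.031]
220 [252, 253, 254, 255, 303, 304, 305, 306, 307] 0.036 [0.031, 0.029, 0.028, 0.027, -0.027, -0.027, -0.028, -0.03, -0.031]
```

```bash
python3 - <<'E'
from est import *
d=dict(np.load("pics/w1.npz"));Q=world(d,d["mount"])
ok=(d["range_z"]>0)&(Q[...,2]>-.05)&(Q[...,2]<.03)&(abs(Q[...,1])<.06)
for s in(-1,1):
    q=Q[ok&(s*Q[...,1]>0)];print(s,len(q),"z max",np.percentile(q[:,2],[50,90,98,99.8]).round(4))
    t=q[q[:,2]>np.percentile(q[:,2],80)];print("tip x",np.percentile(t[:,0],[1,50,99]).round(4),"y",np.percentile(t[:,1],[1,50,99]).round(4))
E
```

```text
-1 2249 z max [-0.0334 -0.0129 -0.0061 -0.0029]
tip x [-0.0101  0.0072  0.0117] y [-0.0364 -0.0245 -0.0231]
1 2262 z max [-0.0332 -0.0128 -0.006  -0.003 ]
tip x [-0.0101  0.0072  0.0116] y [0.0243 0.0257 0.0376]
```

```bash
python3 -m crank '[[-0.0034,-0.0025,0,0,0,0.7],[-0.0034,-0.0025,0.04,0,0,0.7],[-0.0034,-0.0025,0.08,0,0,0.7],[-0.0034,-0.0025,0.115,0,0,0.7],[-0.0034,-0.0025,0.135,0,0,0.7],[-0.0034,-0.0025,0.146,0,0,0.7],[-0.0034,-0.0025,0.146,0,0,0.7],[-0.0034,-0.0025,0.146,0,0,0.7]]'
python3 look.py 2; python3 - <<'E'
from rig import viewer
import cv2,numpy as np
d=viewer.get_image("side");np.savez("pics/side2.npz",**d)
a=cv2.resize(d["frame"][80:210,215:375],(480,390),interpolation=cv2.INTER_CUBIC)
b=cv2.imread("pics/w2.png");b=cv2.resize(b,(320,240));c=np.zeros((390,320,3),np.uint8);c[:240]=b
cv2.imwrite("pics/v2.png",np.hstack([a,c]))
E
```

```text
clock: 2.95
position: [0.5183, -0.1093, 0.086]
ee_rot: [0.0, 0.557, 0.83, -0.0]
contact_force: [0.2, -0.7, 1.4]
width: 0.0476
[ 0.5183 -0.1093  0.086 ] tool x yaw 112.25 tilt 0.05 F [ 0.19 -0.69  1.4 ] w 0.0476 t 2.95
paddle px [171, 205, 62, 65, 2762] z [0.0729 0.0737 0.0745]
((489.5580139160156, -120.53424072265625), (34.650306701660156, 43.5781135559082), 22.66262435913086)
n 7806 yaw 112.33 tilt 22.06 resid o [ 0.5781 -0.1728] wall y [-0.0303 -0.0278 -0.0263] [0.0277 0.0296 0.0387]
floor z at (82,0) 0.0463
```

View pics/v2.png

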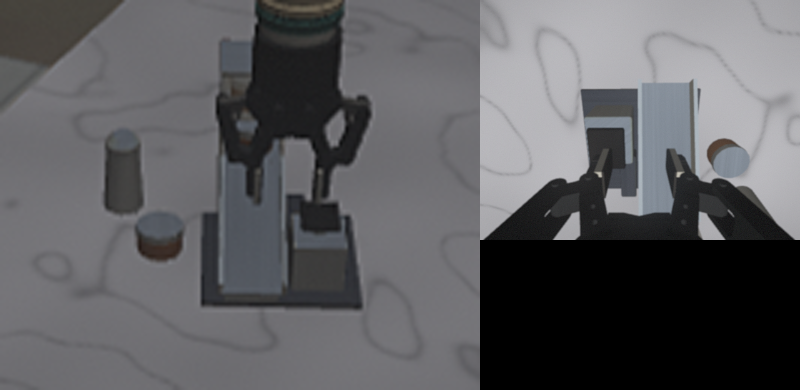

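The fingers are lined up: the left one is over the chute and the right one over the paddle. Now I'll press down in steps.

```bash
python3 -m crank '[[0,0,0.008,0,0,0],[0,0,0.013,0,0,0],[0,0,0.013,0,0,0],[0,0,0.017,0,0,0],[0,0,0.021,0,0,0],[0,0,0.025,0,0,0],[0,0,0.025,0,0,0]]'; python3 - <<'E'
from rig import manip
import numpy as np
s=manip.get_state();print(np.round(s["position"],4),np.round(s["contact_force"],2),np.round(s["moment"],3))
E
```

```text
clock: 3.92
position: [0.5185, -0.1095, 0.0609]
ee_rot: [0.0, 0.557, 0.83, -0.0]
contact_force: [-0.3, -0.3, 3.4]
width: 0.0479
[ 0.5185 -0.1095  0.0609] [-0.28 -0.3   3.39] [-0.029  0.124  0.012]
```

```bash
for i in 1; do python3 -m crank '[[0,0,0.001,0,0,0],[0,0,0.002,0,0,0],[0,0,0.002,0,0,0]]'; done; python3 - <<'E'
from rig import manip,viewer
import numpy as np,cv2
s=manip.get_state();print(np.round(s["position"],4),np.round(s["contact_force"],2),np.round(s["moment"],3))
d=viewer.get_image("side");np.savez("pics/side3.npz",**d)
w=viewer.get_image("wrist");np.savez("pics/w3.npz",**w)
a=cv2.resize(d["frame"][80:210,215:375],(480,390),interpolation=cv2.INTER_CUBIC)
b=cv2.resize(w["frame"],(320,240));c=np.zeros((390,320,3),np.uint8);c[:240]=b
cv2.imwrite("pics/v3.png",np.hstack([a,c]))
E
```

```text
clock: 4.3
position: [0.5186, -0.1095, 0.0593]
ee_rot: [0.001, 0.557, 0.83, -0.0]
contact_force: [-0.8, 0.7, 7.1]
width: 0.0478
[ 0.5186 -0.1095  0.0593] [-0.75  0.73  7.11] [0.043 0.282 0.055]
```

View pics/v3.png

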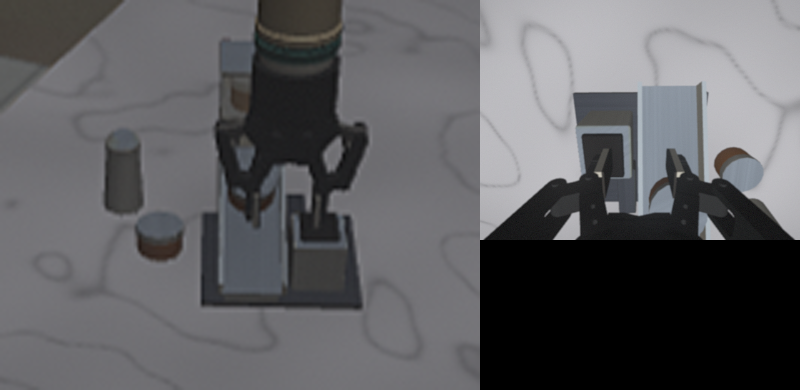

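The jar is out on the chute against the left finger, and the paddle has sunk into its post. I'll press 1 mm more to be sure of the stop, then check the paddle height and whether the jar is still.

```bash
python3 -m crank '[[0,0,0.0015,0,0,0],[0,0,0.0015,0,0,0],[0,0,0.0015,0,0,0],[0,0,0.0015,0,0,0]]'; cat > chk.py <<'E'
import sys
from rig import manip,viewer
from est import *
from scipy.spatial.transform import Rotation as R
s=manip.get_state();d=viewer.get_image("wrist");cv2.imwrite(f"pics/c{sys.argv[1]}.png",d["frame"])
T=np.eye(4);T[:3,:3]=R.from_quat(np.r_[s["ee_rot"][1:],s["ee_rot"][0]]).as_matrix();T[:3,3]=s["position"]
P=world(d,T@d["mount"]);o=np.array([.578,-.1733]);y=np.radians(112.25)
ex=np.array([np.cos(y),np.sin(y)]);ey=np.array([-ex[1],ex[0]])
X=(P[...,:2]-o)@ex;Y=(P[...,:2]-o)@ey;Z=P[...,2];H=Z-(.08-X*np.tan(np.radians(22)))
f=d["frame"].max(2)
a=(f<70)&(X>.082)&(X<.100)&(Y>.048)&(Y<.077)&(Z<.08)&(Z>.04);print("paddle z",a.sum(),np.percentile(Z[a],[10,50,90]).round(4))
b=(abs(Y)<.025)&(X<.075)&(H>.008)&(H<.045)&(X>0);b2=b&(abs(Y)<.024)
print("jar pts",b.sum(),"X",np.percentile(X[b],[2,50,98]).round(4),"Y",np.percentile(Y[b],[2,98]).round(4),"H",np.percentile(H[b],[5,50,95]).round(4))
print("clock",s["clock"],np.round(s["position"],4),"F",np.round(s["contact_force"],2),"M",np.round(s["moment"],3))
E
python3 chk.py 1; python3 -m crank '[[0,0,0.0005,0,0,0],[0,0,0.0005,0,0,0],[0,0,0.0005,0,0,0],[0,0,0.0005,0,0,0]]' | tail -2; python3 chk.py 2
```

```text
clock: 4.9
position: [0.5186, -0.1095, 0.0592]
ee_rot: [0.001, 0.557, 0.83, -0.0]
contact_force: [-2.5, 0.4, 12.7]
width: 0.0478
paddle z 1586 [0.061  0.0618 0.0728]
jar pts 2137 X [0.0382 0.0572 0.073 ] Y [-0.0222  0.0214] H [0.013  0.0317 0.0331]
clock 4.9 [ 0.5186 -0.1095  0.0592] F [-2.49  0.38 12.67] M [ 0.071  0.733 -0.021]
contact_force: [-1.0, 0.7, 7.5]
width: 0.0475
paddle z 1564 [0.0611 0.0619 0.0734]
jar pts 2130 X [0.0382 0.057  0.0732] Y [-0.022   0.0213] H [0.0133 0.0317 0.0332]
clock 5.45 [ 0.5186 -0.1095  0.0593] F [-1.    0.74  7.46] M [-0.039  0.395  0.004]
```

View pics/c2.png

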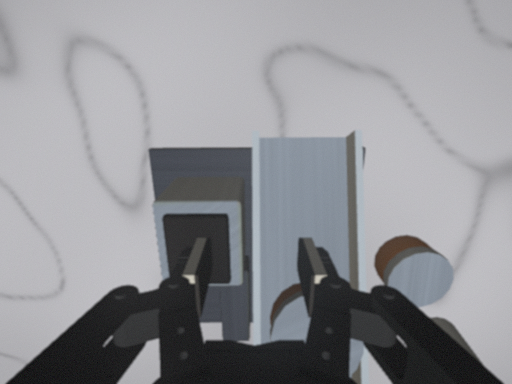

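```bash
python3 -m crank '[[0,0,0.0013,0,0,0],[0,0,0.0013,0,0,0],[0,0,0.0013,0,0,0],[0,0,0.0013,0,0,0],[0,0,0.0013,0,0,0],[0,0,0.0013,0,0,0]]' | tail -2; python3 chk.py 3 && python3 -c "from rig import job; print(job.sign_off())"
```

```text
contact_force: [-2.8, 0.7, 11.4]
width: 0.0482
paddle z 1576 [0.061  0.0618 0.0728]
jar pts 2140 X [0.0379 0.0571 0.0733] Y [-0.0219  0.0214] H [0.013  0.0317 0.0331]
clock 6.25 [ 0.5186 -0.1095  0.0592] F [-2.77  0.66 11.38] M [ 0.013  0.694 -0.02 ]
the job is handed in; nothing more can be done
None
```

The paddle is fully down under one fingertip and the jar is resting on the chute against the other finger. I handed the job in at about 6.3 s on the robot's clock.

- **Paddle:** its upper face measured 61.8 mm above the counter, against 62 mm for fully down. Pressing harder moved the tool by only about 0.1 mm, so it is on its hard stop. The holding force was about 11 N; the spring needs 4 N.
- **Jar:** its front edge stayed at dispenser x = 73 mm to within 0.3 mm over the last three checks, so it was still. It was never pinched or lifted.
- **Other things:** the spare jar showed no sign of having been moved in the last picture. The shaker was in place in the last side view, taken just after the jar came out. The mug was out of view in the last pictures, so I did not check it after the move.

No check failed. The two fixed cameras put the paddle 3–5 mm too low and disagreed by about 7 mm on its position, so I relied on the closer wrist-camera measurements. The force reading drifted by about 1 N when the fingers were touching nothing, so treat the force figures as accurate to about that.

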